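# Count two feed bars into the tray trough, shut the lid, return the extra

### The job

Sweep the two long flat feed bars along the tray's deck into its trough without picking them up, then shut the trough's hinged lid fully. After that put the extra piece, the short thick block left on the deck, into the shallow tub under the glass shelf and let go, without knocking the shelf or disturbing the other things around.

Things in the scene. Friction and masses are not known exactly. Their poses are not given: they have to be found in the camera images.
- tray: White plastic counting tray, fixed, 211 mm (x) by 310 mm (y), 45 mm high. Origin: on the table; x points from the open near edge (x = -0.105) to the trough, z up. The deck is flat, its top at z = 0.045, from x = -0.105 to x = 0.040, with no rim at the near edge and 8 mm high, 6 mm thick rims along both sides (inner faces at y = -0.149 and 0.149). At x = 0.040 the deck drops straight into the trough.
- trough (a point): Centre of the trough's inner floor, 6 mm above the table (tray frame x = 0.0705, y = 0). The trough is 61 mm wide in tray x (0.040 to 0.101), 298 mm long in tray y, 39 mm deep below the deck; its axes are the tray's.
- lid_hinge (a point): Middle of the lid's hinge line, which runs along tray y on the trough's far rim at tray x = 0.107, z = 0.045. The lid is a flat white plate with a grey panel on its outer face, 80 mm from hinge to free edge, 300 mm long (tray y), from 1 to 6 mm above the hinge plane when shut, when it lies over the trough with its free edge 13 mm over the deck. Open, it stands up behind the trough. Nothing stands within 40 mm behind the middle of it.
- lid (a joint): Lid angle in rad: 0 fully shut (flat, on a stop), 1.57 upright, up to 1.9 leaning back, away from the robot. It starts about upright. The hinge is stiff (0.06 N m): the lid stays where it is left and 1 to 2 N near its free edge moves it.
- bar_a: One of two equal long flat feed bars of brown pressed hay, a rigid block 30 mm (its x) by 84 mm (its y, the long way) by 22 mm high, 50 g, lying flat and loose on the deck with its long side about along tray y. Origin: centre of its underside.
- bar_b: The other long flat feed bar, like bar_a. The three pieces lie in a row across the deck, in any order, about 90 mm apart.
- bar_a_mid (a point): Centre of bar_a.
- bar_b_mid (a point): Centre of bar_b.
- extra: The extra piece, a short thick block of the same brown stuff, 60 mm (its x, about along tray x) by 38 mm (its y) by 38 mm high, 70 g. Origin: centre of its underside. Lies loose on the deck.
- extra_mid (a point): Centre of the extra block.
- shelf: Fixed glass shelf in a black frame over the tub, 160 mm deep by 290 mm wide, underside at z = 0.200, top at z = 0.218. Its front edge faces the tray. Origin: on the table under the middle of its front edge; x points in under the shelf, y along the edge. Open in front and at both sides; it stands on two 20 mm posts at its rear corners (x = 0.14 to 0.16). It covers all but the front 25 mm of the tub, so a hand must come in slanting from the front.
- tub: Grey plastic shallow tub, fixed on the table under the shelf, 130 mm (x) by 200 mm (y); walls 4 mm thick, the front one (-x) 30 mm high, the others 38 mm; floor 4 mm. Origin: centre of its underside, 40 mm in from the shelf's front edge; axes as the shelf's.
- dish: White ceramic feeder dish, 90 mm wide, loose on the glass shelf. Leave alone.
- guard: Glass heater guard, an upright 60 mm wide, 60 mm high cup, loose on the glass shelf. Leave alone.
- spray: White bottle, 60 mm wide, 170 mm high, to the right of the tray. Leave alone.
- waterbowl: White bowl, 110 mm wide, 35 mm high, beyond the tray. Leave alone.
- scoop: Spoon, 170 mm long, lying on the table between the robot and the shelf. Leave alone.
- thermometer: White flat case, 60 by 90 by 22 mm, beyond the tray. Leave alone.
Things that resemble listed ones, but are neither listed nor needed, are in the scene too. What is shaped like the extra but red or turquoise is not meant.

How it is judged (in metres and radians):
On the way, in this order (a step that is already met when the one before it is completed fails the run):
1. both long bars lie down in the trough (x of bar_a_mid in the frame of trough between -0.0305 and 0.0305 m and y of bar_a_mid in the frame of trough between -0.149 and 0.149 m and z of each of bar_a_mid, bar_b_mid in the frame of trough below 0.029 m and x of bar_b_mid in the frame of trough between -0.0305 and 0.0305 m and y of bar_b_mid in the frame of trough between -0.149 and 0.149 m), for 0.2 s.
2. the lid is shut over them (all of step 1 and value of joint lid below 0.05 rad), for 0.2 s.
3. the extra block lies in the tub (x of extra_mid in the frame of tub between -0.061 and 0.061 m and y of extra_mid in the frame of tub between -0.096 and 0.096 m and z of extra_mid in the frame of tub below 0.038 m), for 0.2 s.
At the end, for the whole second after the job is handed in: The centres of both long bars are inside the trough's outline and at least 10 mm below the deck's level, the lid is shut to within 0.05 rad, and the extra block lies at rest in the tub, its centre within the tub's walls and no higher than 38 mm over the table (all of step 2 and all of step 3 and linear speed of extra below 0.02 m/s); the robot touches nothing.
It fails at once if a long bar is lifted clear of the deck instead of being swept (its centre 60 mm above the deck's level) (height (world z) of any of bar_a_mid, bar_b_mid above 0.105 m).
It fails at once if the shelf is knocked (over 12 N) (contact force between any of the arm, the fingers, extra and shelf above 12 N).
It fails at once if something on or around the shelf and tray is moved by more than 20 mm (distance of any of dish, guard, spray, waterbowl, scoop, thermometer from where it was at the start of the episode above 0.02 m).
It also fails if it takes over 72 s, if anything falls off the work surface, if the arm or the gripper's body presses on something with over 40 N, if the wrist force passes 120 N, or if a joint passes its speed limit or range.

### The arm

A 6-joint arm with a two-finger parallel gripper is mounted at the origin on the work surface. World frame = base frame: x ahead of the robot, y to its left, z up, the work surface at z = 0. Lengths are in m, angles in degrees, forces in N, time in s.
With the tool pointing down it reaches from about 0.375 to 0.9 m from the base axis. Payload 3.1 kg.
Tool frame: the origin (TCP) lies midway between the tips of the shut fingers; the grasp point (between the pads) lies 19 mm behind it; z points along the fingers, y is the direction in which the jaws open and shut (so a half turn about z gives the same grasp; the last joint's range is limited). The gripper opens to 87 mm and grips with 3 to 60 N. Pads are 19 mm wide; open, the fingers measure 117 mm over their backs; the gripper's body (75 mm by 190 mm) begins 51 mm behind the grasp point.
Start: joints at [-10.227, 30.224, 82.088, -0, 67.689, -10.227], TCP at [0.625, 0, 0.223] pointing down, gripper open.
Joint ranges: [-176.69, 176.69], [-43.24, 126.21], [12.49, 139.97], [-82, 262], [0, 151.66], [-163.58, 163.58]. Speed limits (degrees/s): [159.86, 159.86, 180, 180, 180, 180].

### API

Orientations are given as a 3x3 rotation matrix whose columns are the frame's x, y, z axes.
In Python, from rig import status, vision, bot, models gives the robot as it stands.
- The arm moves only by the tool send_rows, never from a script. Its argument "moves" is a list of rows, each a list of 7 numbers: the shift along the tool's x, y, z in units of 25 mm (1.0 is 25 mm), then the turn, a rotation vector about the tool's x, y, z in units of 10 degrees (1.0 is 10 degrees), then the closure, from -1 (fully open) to 1 (shut), so that 0 is half open. In form: [[dx, dy, dz, rx, ry, rz, hand], ...]. A call has 1 to 12 rows; each row shifts and turns the commanded pose from where the row before left it, along the tool's axes as they then stand; what a row does not reach is not made up. A row lasts 1/8 s, in which the tool goes at most 62.5 mm and 10.7 degrees, less where a joint would pass 70% of its speed; a pose out of reach is approached as far as the arm can. A call is refused whole if a number of a shift passes 1 or a number of a turn 1, either way. A call with a gripper value outside its range is refused whole. The fingers move at their own pace and stop on an object; the grip force is fixed at half the most. Time passes only in rows, so rows that do not move let the fingers close. It gives the time, the measured TCP pose, the force and the opening at its end, in the units of the state.
- status.read_state(): the state, without advancing time (a new reading comes with each control period).
- vision.capture(name): name is "scene" or "side" or "wrist"; returns a dict with "img" (480x640x3 uint8, red, green, blue), "depth" (480x640 float32, m along the optical axis (not along the pixel's ray), 0 where there is no reading), "fx", "fy", "cx", "cy" (pixels), "pose" (4x4, takes a point from camera to world coordinates); the wrist camera has in their place "hand_eye" (4x4, takes a point from camera to tool coordinates, whose origin is the TCP and whose axes are the flange's). Camera axes: x right, y up, looking along -z (the intrinsics and any distortion apply to the point x, -y, -z); pixel columns grow to the right and rows downward; lengths in m; the calibration is good to about 2 mm. A picture is of the moment at which its call begins: read the wrist's pose just before it.
- bot.hand_in(): hands the job in, once; it reports no verdict.
Trained networks look in the newest picture that a camera, given by its name, has taken for a name from the list of things; names that differ only in an ending like _2 or _b are one class to them, and where a whole thing is asked for, a point or a joint stands for the part that bears it (a point fixed in the world has none). Each returns a list of dicts, best first, with "confidence" (0 to 1); they miss things now and then, are a little off and sometimes report something else, mostly with a low value. They report only what shows in the picture. A call takes as long as a camera call. They do not tell look-alikes from the thing itself.
- models.masks_of(camera, name): "mask" (480x640 bool, what is visible of it) and "extent" ([left, top, right, bottom] in pixels, round what is visible of it).
- models.landmark_of(camera, name): "point" ([column, row] in pixels: a listed point, or the origin of a listed thing).
The state is a dict: "time_s": time; "joint_positions": joint angles; "qvel": joint speeds; "tau": joint torques, N m; "position": TCP position; "tcp_rot": TCP orientation; "force": force on the tool from outside, world axes, zero at the start; "moment": the same for the moment, N m; "opening": opening from 0.0 (shut) to 1.0 (fully open).
Only numpy, scipy, OpenCV 4.12 (cv2) and the standard library are available. Lean on these libraries where they do the work, as an engineer would, in place of code of your own. Each camera call takes 0.05 s, during which the arm holds its last target.

## Working session

There is one attempt and no reset: what is moved stays moved. The work goes in short steps, Python scripts to look and compute and a tool call to move; the robot and the scene stay as the last step left them, time stands still between calls to the robot, and variables do not carry over. Pictures are saved under pics/ and viewed, and the job is handed in when it is done.

Besides the shell and the picture viewer there is one more tool, called after "Call:" as a command line: name --pt "numbers of a row" for each row, then --argument value for the rest. send_rows: Moves the arm, as the interface text tells. Its arguments: {"type":"object","properties":{"moves":{"type":"array"}},"required":["moves"]}

```bash
ls; mkdir -p pics; python3 - <<'E'
from rig import status, vision
import cv2,numpy as np
for n in ["scene","side","wrist"]:
    c=vision.capture(n); cv2.imwrite(f"pics/{n}0.png",c["img"][:,:,::-1])
    print(n,c["fx"],c["fy"],c["cx"],c["cy"]); print(np.round(c.get("pose",c.get("hand_eye")),3), [k for k in c])
print(status.read_state())
E
```

```text
pics
scene 577.4709556893565 577.4709556893565 325.11569266348755 235.71662688758602
[[-0.169 -0.578  0.798  1.792]
 [ 0.986 -0.086  0.146  0.167]
 [-0.016  0.811  0.585  1.037]
 [ 0.     0.     0.     1.   ]] ['img', 'depth', 'fx', 'fy', 'cx', 'cy', 'pose']
side 476.58709982526983 476.58709982526983 319.6349927591173 243.56870916433914
[[ 0.964  0.144 -0.224  0.274]
 [-0.266  0.474 -0.839 -1.079]
 [-0.015  0.869  0.495  0.744]
 [ 0.     0.     0.     1.   ]] ['img', 'depth', 'fx', 'fy', 'cx', 'cy', 'pose']
wrist 389.14197096743555 389.14197096743555 312.14238760300896 238.50822595212173
[[ 0.     0.959  0.283  0.076]
 [ 1.     0.    -0.001  0.001]
 [-0.001  0.283 -0.959 -0.162]
 [ 0.     0.     0.     1.   ]] ['img', 'depth', 'fx', 'fy', 'cx', 'cy', 'hand_eye']
{'time_s': 0.15, 'joint_positions': array([-1.02256774e+01,  3.02683690e+01,  8.21400267e+01, -1.34008966e-03,
        6.76887020e+01, -1.02269376e+01]), 'qvel': array([-0.03712985, -0.25928802, -0.32154964, -0.06020438, -0.05455226,
       -0.02976166]), 'tau': array([ 9.14956272e-04, -4.40429199e+01, -1.76841742e+01,  6.33679633e-02,
        5.52540855e-02, -1.06930895e-04]), 'position': array([6.24435185e-01, 1.42298645e-04, 2.21776061e-01]), 'tcp_rot': array([[-3.06601443e-05,  9.99998602e-01, -1.67159716e-03],
       [ 9.99999960e-01,  3.11274884e-05,  2.79554050e-04],
       [ 2.79605692e-04, -1.67158852e-03, -9.99998564e-01]]), 'force': array([0.88519924, 0.45446691, 0.1964919 ]), 'moment': array([ 0.0043642 , -0.02694505,  0.02026392]), 'opening': 1.0024309253623394}
```

View pics/scene0.png

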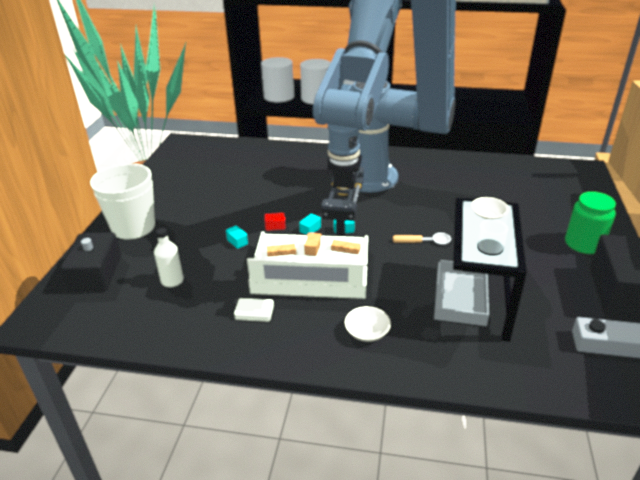

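View pics/side0.png

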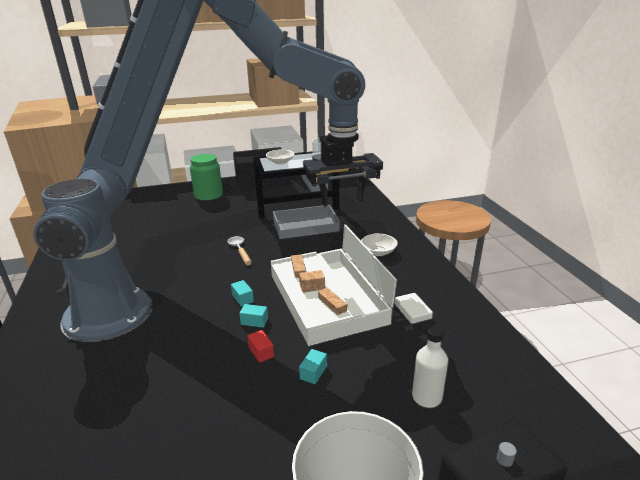

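View pics/wrist0.png

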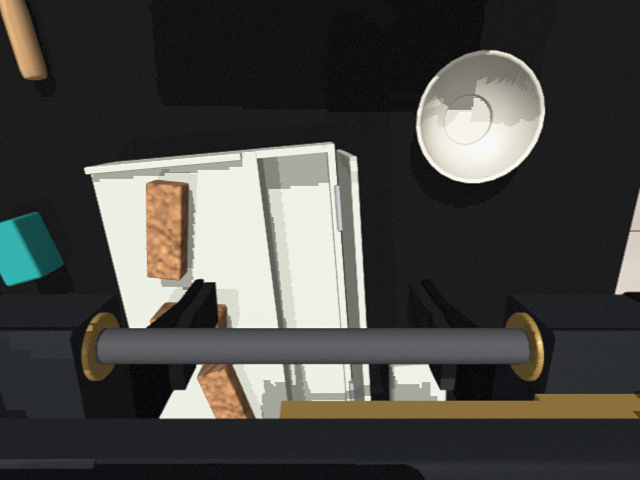

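```bash
cat > h.py <<'E'
import numpy as np,cv2
from rig import status, vision, models, bot
def cloud(c,st=None):
    d=c["depth"]; v,u=np.indices(d.shape)
    P=np.stack([(u-c["cx"])/c["fx"]*d,-(v-c["cy"])/c["fy"]*d,-d],-1)
    if "pose" in c: T=c["pose"]
    else:
        W=np.eye(4); W[:3,:3]=st["tcp_rot"]; W[:3,3]=st["position"]; T=W@c["hand_eye"]
    return P@T[:3,:3].T+T[:3,3], d>0
def get(n):
    st=status.read_state(); c=vision.capture(n); P,ok=cloud(c,st); return c,P,ok
def rect(pts):
    (cx,cy),(w,h),a=cv2.minAreaRect((pts[:,:2]*1000).astype(np.float32)); return np.round([cx,cy,w,h,a],1)
E
python3 - <<'E'
from h import *
for n in ["scene","side","wrist"]:
    c,P,ok=get(n)
    hsv=cv2.cvtColor(c["img"],cv2.COLOR_RGB2HSV)
    br=(hsv[...,0]>5)&(hsv[...,0]<22)&(hsv[...,1]>70)&(hsv[...,2]>70)&ok
    Z=P[...,2]
    reg=(P[...,0]>.4)&(P[...,0]<.9)&(abs(P[...,1])<.45)
    m=(br&reg&(Z>.03)&(Z<.1)).astype(np.uint8)
    k,l,s,_=cv2.connectedComponentsWithStats(m)
    for i in range(1,k):
        if s[i,4]>40:
            p=P[l==i]; t=p[p[:,2]>np.percentile(p[:,2],90)-.008]
            print(n,"brown",s[i],rect(t),"z",np.round(np.percentile(p[:,2],[5,50,95]),3))
    for nm in ["tray","tub","shelf","dish","guard","spray","waterbowl","scoop","thermometer","lid","extra","bar_a"]:
        try: r=models.masks_of(n,nm)
        except Exception as e: print(nm,e);continue
        for q in r[:3]:
            p=P[q["mask"]&ok]
            if len(p)<10: continue
            print(n,nm,round(q["confidence"],2),np.round(q["extent"]),rect(p),"z",np.round(np.percentile(p[:,2],[2,50,98]),3))
E
```

```text
scene brown [304 241  16  15 135] [534.2 -99.3  26.2  45.6  26.8] z [0.051 0.067 0.081]
scene brown [331 245  29   9 149] [509.2 -11.4  80.9  14.1  82.9] z [0.049 0.058 0.067]
scene brown [267 249  29   7 139] [ 553.6 -185.3   14.3   78.5   16.3] z [0.051 0.059 0.068]
scene tray 0.61 [247. 234. 367. 299.] [ 526.1 -112.8  295.1  327.3    5.7] z [0.005 0.05  0.125]
scene tub 0.69 [434. 257. 490. 323.] [591.7 316.8 139.7 298.8  88. ] z [0.001 0.007 0.04 ]
scene tub 0.36 [344. 308. 390. 343.] [766.6  81.  106.7 109.8  77.1] z [0.004 0.02  0.039]
scene shelf 0.93 [455. 196. 526. 342.] [426.4 383.5 202.7 656.4  82.3] z [0.021 0.218 0.223]
scene dish 0.67 [472. 196. 508. 219.] [325.  379.1  85.1 504.5  83.2] z [0.221 0.237 0.249]
scene dish 0.48 [249. 259. 365. 284.] [615.4 -96.3 114.  300.2   4.9] z [0.048 0.09  0.127]
scene guard 0.84 [477. 223. 507. 256.] [622.2 360.1  60.5 154.8  78.8] z [0.221 0.257 0.28 ]
scene spray 0.68 [155. 226. 180. 288.] [ 543.2 -537.8  318.5   66.5   29.3] z [0.003 0.085 0.173]
scene spray 0.4 [265. 244. 298. 258.] [ 524.8 -191.6   72.4   86.3   18.6] z [0.046 
[... 4049 characters left out ...]
  61.7  18.6] z [0.006 0.017 0.02 ]
wrist thermometer 0.91 [388. 363. 445. 404.] [ 721.2 -113.7   58.9  223.5   12.1] z [0.015 0.022 0.023]
wrist thermometer 0.48 [412.  48. 545. 182.] [780.   80.7 124.3 123.6  47.6] z [0.004 0.018 0.036]
wrist lid 0.63 [196. 361. 255. 418.] [553.3 -90.8 244.2  62.6  81.2] z [0.048 0.066 0.068]
wrist extra 0.61 [  2. 213.  63. 285.] [325.1 -48.9  74.7  67.6  15.5] z [0.002 0.036 0.039]
wrist extra 0.6 [150. 302. 227. 328.] [557.5 -50.7 185.9  61.1  47.8] z [0.045 0.062 0.255]
wrist bar_a 0.98 [146. 178. 190. 279.] [499.1 -14.9  88.9  30.3  83.7] z [0.048 0.066 0.068]
wrist bar_a 0.86 [195. 361. 253. 419.] [557.8 -94.8 255.3  60.3  78.9] z [0.046 0.066 0.068]
```

```bash
python3 - <<'E'
from h import *
img=np.zeros((600,600,3),np.uint8)  # topdown 1mm: x .35-.95 up? col=y
allp=[]
for n,ch in [("side",0),("wrist",1),("scene",2)]:
    c,P,ok=get(n)
    hsv=cv2.cvtColor(c["img"],cv2.COLOR_RGB2HSV)
    w=(hsv[...,1]<50)&(hsv[...,2]>110)&ok
    q=P[w&(abs(P[...,0]-.57)<.17)&(abs(P[...,1]+.1)<.2)]
    d=q[abs(q[:,2]-.045)<.003]; print(n,len(d),rect(d), np.median(d[:,2]))
    rim=q[abs(q[:,2]-.053)<.003]; 
    lid=q[(q[:,2]>.07)&(q[:,2]<.135)]
    if len(lid)>50:
        A=lid-lid.mean(0); nrm=np.linalg.svd(A,full_matrices=False)[2][2]; print(" lid",len(lid),lid.mean(0).round(3),nrm.round(3),lid.min(0).round(3),lid.max(0).round(3))
    for s,ax in ((d,0),(rim,1)):
        for p in s:
            i=int((p[0]-.35)*1500);j=int((.15-p[1])*1500)
            if 0<=i<600 and 0<=j<600: img[599-i,j,ch]=255 if ax==0 else 120
cv2.imwrite("pics/top.png",img)
E
```

```text
side 3014 [ 551.7 -104.6  216.6  315.4    5.5] 0.044807344372880475
 lid 1163 [ 0.661 -0.112  0.1  ] [ 0.986  0.092 -0.141] [ 0.51  -0.244  0.07 ] [0.68  0.055 0.127]
wrist 24530 [552.2 -86.  216.1 274.9   5.2] 0.04471906264242012
 lid 3009 [ 0.657 -0.025  0.11 ] [ 0.991  0.089 -0.105] [ 0.647 -0.171  0.07 ] [0.671 0.056 0.127]
scene 1159 [ 549.9 -101.3  223.6  309.2    4.2] 0.04594328916850032
 lid 2041 [ 0.661 -0.091  0.1  ] [ 0.462  0.046 -0.886] [ 0.484 -0.243  0.07 ] [0.684 0.058 0.131]
```

View pics/top.png

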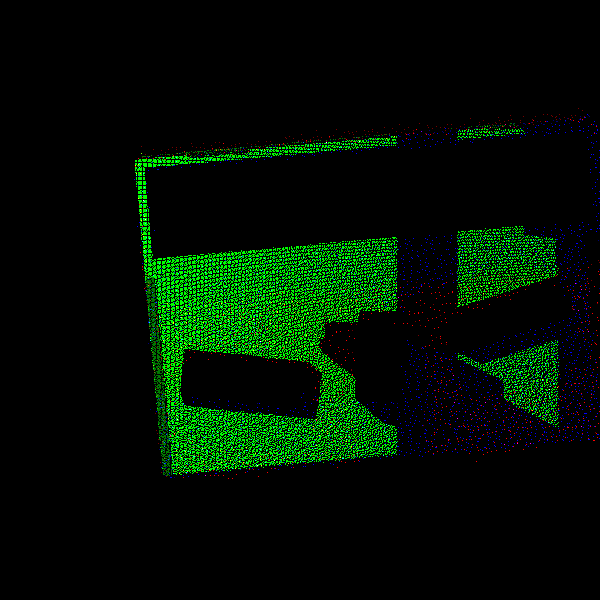

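```bash
python3 - <<'E'
from h import *
from scipy.spatial.transform import Rotation as R
s=status.read_state(); q=s["joint_positions"]; C=R.from_euler('z',90,degrees=True)
def fk(q): return R.from_euler('z',q[0],degrees=True)*R.from_euler('y',q[1]+q[2],degrees=True)*R.from_euler('ZYZ',[q[3],q[4],q[5]],degrees=True)*C
print(np.abs(fk(q).as_matrix()-s["tcp_rot"]).max())
def tool(phi,th):
    phi,th=np.radians([phi,th]); b=np.array([-np.sin(phi),-np.cos(phi),0]) # lean-back horizontal dir
    z=-np.sin(th)*b-np.cos(th)*np.array([0,0,1]); x=np.cos(th)*b-np.sin(th)*np.array([0,0,1]); y=np.cross(z,x)
    return R.from_matrix(np.c_[x,y,z])
for where,j1 in (("tray",-20),("tray",-15),("tub",10),("tub",18)):
  for phi in (-5,0,15,30,45):
    for th in (25,35,45):
      for s23 in (105,):
        w=(R.from_euler('z',j1,degrees=True)*R.from_euler('y',s23,degrees=True)).inv()*tool(phi,th)*C.inv()
        a=w.as_euler('ZYZ',degrees=True); print(where,j1,phi,th,a.round(0))
E
```

```text
3.645257110485717e-16
tray -20 -5 25 [ 23.  86. 151.]
tray -20 -5 35 [ 31.  91. 151.]
tray -20 -5 45 [ 40.  96. 152.]
tray -20 0 25 [ 24.  85. 156.]
tray -20 0 35 [ 33.  89. 155.]
tray -20 0 45 [ 42.  93. 155.]
tray -20 15 25 [ 25.  79. 169.]
tray -20 15 35 [ 35.  81. 167.]
tray -20 15 45 [ 45.  83. 166.]
tray -20 30 25 [  26.   72. -177.]
tray -20 30 35 [ 36.  72. 179.]
tray -20 30 45 [ 47.  72. 176.]
tray -20 45 25 [  25.   66. -163.]
tray -20 45 35 [  36.   64. -168.]
tray -20 45 45 [  47.   62. -173.]
tray -15 -5 25 [ 24.  85. 156.]
tray -15 -5 35 [ 33.  89. 155.]
tray -15 -5 45 [ 42.  93. 155.]
tray -15 0 25 [ 24.  83. 160.]
tray -15 0 35 [ 34.  86. 159.]
tray -15 0 45 [ 43.  90. 159.]
tray -15 15 25 [ 26.  76. 174.]
tray -15 15 35 [ 36.  78. 171.]
tray -15 15 45 [ 46.  79. 169.]
tray -15 30 25 [  26.   70. -173.]
tray -15 30 35 [  36.   69. -177.]
tray -15 30 45 [ 47.  69. 180.]
tray -15 45 25 [  24.   64. -159.]
tray -15 45 35 [  35.   61. -164.]
tray -15 45 45 [  46.   58. -169.]
tub 10 -5 25 [ 26.  74. 178.]
tub 10 -5 35 [ 36.  75. 175.]
tub 10 -5 45 [ 47.  76. 173.]
tub 10 
[... 168 characters left out ...]
   62. -173.]
tub 10 30 25 [  22.   60. -149.]
tub 10 30 35 [  32.   55. -154.]
tub 10 30 45 [  44.   52. -161.]
tub 10 45 25 [  17.   55. -132.]
tub 10 45 35 [  26.   48. -138.]
tub 10 45 45 [  37.   42. -146.]
tub 18 -5 25 [  26.   71. -175.]
tub 18 -5 35 [  36.   70. -178.]
tub 18 -5 45 [ 47.  70. 178.]
tub 18 0 25 [  26.   69. -170.]
tub 18 0 35 [  36.   67. -174.]
tub 18 0 45 [  47.   67. -178.]
tub 18 15 25 [  23.   63. -156.]
tub 18 15 35 [  34.   59. -161.]
tub 18 15 45 [  45.   56. -167.]
tub 18 30 25 [  20.   57. -140.]
tub 18 30 35 [  29.   51. -146.]
tub 18 30 45 [  41.   46. -153.]
tub 18 45 25 [  14.   53. -123.]
tub 18 45 35 [  22.   45. -128.]
tub 18 45 45 [  32.   38. -136.]
```

Call:
send_rows --pt "0 -1 0 0 0 0 0" --pt "0 -1 0 0 0 0 0" --pt "0 -1 0 0 0 -1 0" --pt "0 0 0 0 0 -1 0" --pt "0 0 0.4 0 0 -1 0" --pt "0 0 0.4 0 0 -1 0" --pt "0 0 0.4 0 0 -1 0" --pt "0 0 0.4 0 0 -1 0" --pt "0 0 0.4 0 0 -1 0" --pt "0 0 0.4 0 0 -1 0" --pt "0 0 0.4 0 0 -1 0" --pt "0 0 0.4 0 0 -0.5 0"

```text
time_s: 3.75
position: [0.5502, -0.0, 0.1424]
tcp_rot: [[-0.996, -0.091, 0.0], [-0.091, 0.996, -0.0], [-0.0, -0.0, -1.0]]
force: [0.1, 0.1, -0.1]
opening: 0.496
```

```bash
cat >> h.py <<'E'
YAW=np.radians(5.2); O=np.array([.5525,-.1047])
Rt=np.array([[np.cos(YAW),-np.sin(YAW)],[np.sin(YAW),np.cos(YAW)]])
def t2w(x,y): return Rt@np.array([x,y])+O
def w2t(p): return (np.asarray(p)[...,:2]-O)@Rt
def delta(target,Rtar=None):
    s=status.read_state(); d=s["tcp_rot"].T@(np.asarray(target)-s["position"])/.025
    print("pos",s["position"].round(4),"t",round(s["time_s"],2),"tray",w2t(s["position"]).round(4),"units",d.round(2),"F",s["force"].round(1))
    print(s["joint_positions"].round(0), s["tcp_rot"].round(3).tolist(),s["opening"])
    if Rtar is not None:
        from scipy.spatial.transform import Rotation as R
        print("rot/10",(R.from_matrix(s["tcp_rot"].T@Rtar).as_rotvec(degrees=True)/10).round(2))
def view(n,f,box=None,scale=1):
    c,P,ok=get(n); im=c["img"][:,:,::-1]
    if box: im=cv2.resize(im[box[1]:box[3],box[0]:box[2]],None,fx=scale,fy=scale)
    cv2.imwrite(f"pics/{f}.png",im); return c,P,ok
E
python3 - <<'E'
from h import *
view("wrist","w1")
delta([*t2w(-.09,.097),.052])
E
```

```text
pos [5.493e-01 1.000e-04 1.411e-01] t 3.8 tray [0.0063 0.1047] units [ 3.85 -0.3   3.57] F [ 0.1  0.2 -0.4]
[ -12.   31.   97.   -0.   52. -107.] [[-0.996, -0.092, -0.002], [-0.092, 0.996, 0.0], [0.002, 0.001, -1.0]] 0.49903571381438017
```

View pics/w1.png

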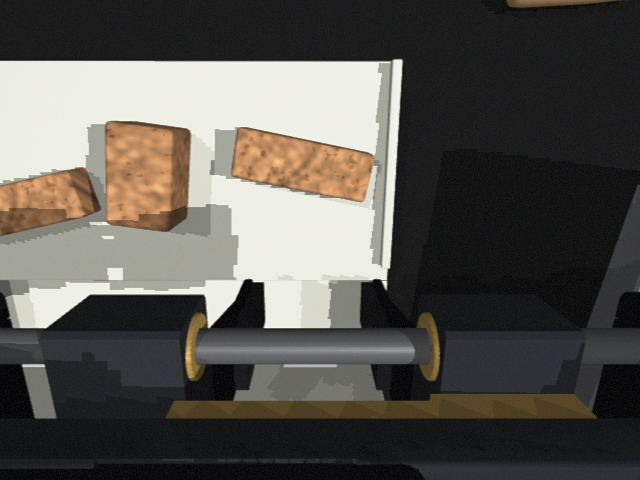

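```bash
python3 - <<'E'
from h import *
c,P,ok=get("wrist")
hsv=cv2.cvtColor(c["img"],cv2.COLOR_RGB2HSV)
br=(hsv[...,0]>5)&(hsv[...,0]<22)&(hsv[...,1]>70)&(hsv[...,2]>70)&ok
T=w2t(P.reshape(-1,3)).reshape(480,640,2)
for lo,hi in((.062,.07),(.079,.087)):
    m=(br&(P[...,2]>lo)&(P[...,2]<hi)&(np.arange(480)[:,None]<290)).astype(np.uint8)
    k,l,s,_=cv2.connectedComponentsWithStats(m)
    for i in range(1,k):
        if s[i,4]>300: print(s[i],"tray frame",rect(T[l==i]),np.median(P[l==i][:,2]))
w=(hsv[...,1]<50)&(hsv[...,2]>110)&ok&(abs(P[...,2]-.045)<.002)
r=np.arange(480)
for col in (60,215,330):
    rr=r[w[:,col]&(r<290)]; print(col,rr[0],T[rr[0],col],rr[-1],T[rr[-1],col])
rim=ok&(abs(P[...,2]-.053)<.002)&(r[:,None]<290)
print(np.percentile(T[rim][:,1],[2,98]))
E
```

```text
[ 231  129  143   75 6882] tray frame [-45.5  96.5  83.9  30.2  78.6] 0.0667194803008538
[175 130   9  89 368] tray frame [-40.1  22.4   2.9  54.   85.1] 0.06595308883031271
[   0  172   88   65 3983] tray frame [-22.4 -69.7  29.7  57.7  12.5] 0.06678547374431479
[ 104  123   70  111 6973] tray frame [-39.7   3.6  38.3  60.   82.6] 0.08272321987177589
60 63 [-0.10626514 -0.05181555] 281 [ 0.03747985 -0.07747595]
215 63 [-0.10628833  0.04342949] 281 [0.0375269  0.03334997]
330 63 [-0.10632148  0.11371424] 281 [0.03713664 0.11579868]
[-0.04410104  0.15611743]
```

Call:
send_rows --pt "1 -0.3 0 0 0 0 0" --pt "1 0 0 0 0 0 0" --pt "1 0 0.5 0 0 0 0" --pt "1 0 1 0 0 0 0" --pt "0 0 1 0 0 0 0" --pt "0 0 1 0 0 0 0" --pt "0 0 0 0 0 0 0"

```text
time_s: 4.72
position: [0.4504, -0.0161, 0.0543]
tcp_rot: [[-0.996, -0.086, -0.003], [-0.086, 0.996, 0.001], [0.002, 0.001, -1.0]]
force: [-0.3, 0.3, 0.4]
opening: 0.504
```

```bash
sed -i 's/O=np.array(\[.5525,-.1047\])/O=np.array([.5510,-.1045])/' h.py; python3 - <<'E'
from h import *
delta([*t2w(.037,.097),.052])
view("side","s1",(220,200,420,360),4)
E
```

```text
pos [ 0.4504 -0.0161  0.0543] t 4.72 tray [-0.0921  0.0972] units [-5.17  0.02  0.08] F [-0.3  0.3  0.4]
[ -16.   35.  115.   -0.   31. -111.] [[-0.996, -0.086, -0.003], [-0.086, 0.996, 0.001], [0.002, 0.001, -1.0]] 0.5036977598537623
```

View pics/s1.png

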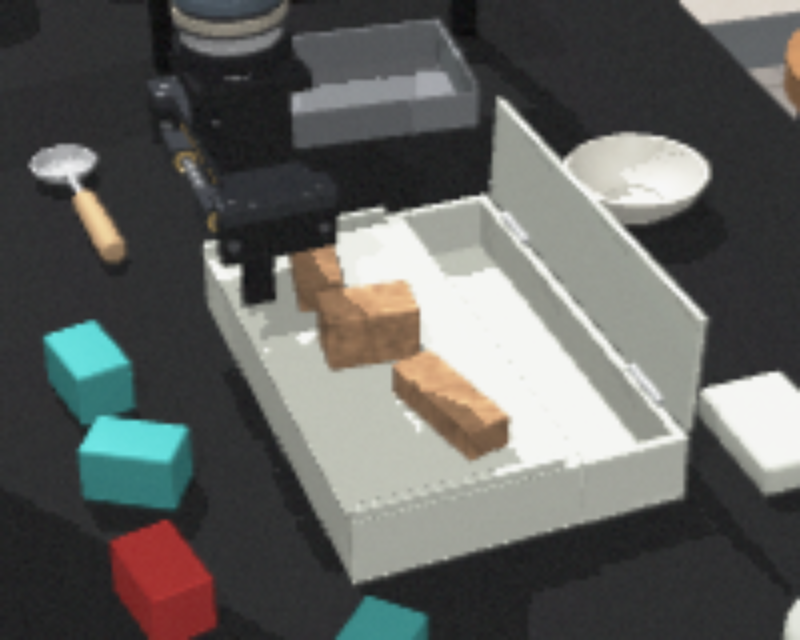

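The closed-in fingers (s1 ≈ 260,280) stand just behind the upper-left bar (315,275); extra (370,325) and the other bar (450,400) are clear. Pushing.

Call:
send_rows --pt "-0.4 0 0 0 0 0 0" --pt "-0.4 0 0 0 0 0 0" --pt "-0.4 0 0 0 0 0 0" --pt "-0.4 0 0 0 0 0 0" --pt "-0.4 0 0 0 0 0 0" --pt "-0.4 0 0 0 0 0 0" --pt "-0.4 0 0 0 0 0 0" --pt "-0.4 0 0 0 0 0 0" --pt "-0.4 0 0 0 0 0 0" --pt "-0.5 0 0 0 0 0 0" --pt "-0.5 0 0 0 0 0 0" --pt "-0.5 0 0 0 0 0 0"

```text
time_s: 6.28
position: [0.5795, -0.005, 0.0551]
tcp_rot: [[-0.996, -0.087, 0.001], [-0.087, 0.996, -0.0], [-0.001, -0.0, -1.0]]
force: [-0.2, 0.4, 0.3]
opening: 0.498
```

```bash
python3 - <<'E'
from h import *
delta([*t2w(.037,.097),.052])
view("side","s2",(220,200,420,360),4)
E
```

```text
pos [ 0.5795 -0.005   0.0551] t 6.28 tray [0.0374 0.0965] units [0.02 0.02 0.12] F [-0.2  0.4  0.3]
[ -12.   40.   96.    0.   44. -107.] [[-0.996, -0.087, 0.001], [-0.087, 0.996, -0.0], [-0.001, -0.0, -1.0]] 0.49814930057282447
```

View pics/s2.png

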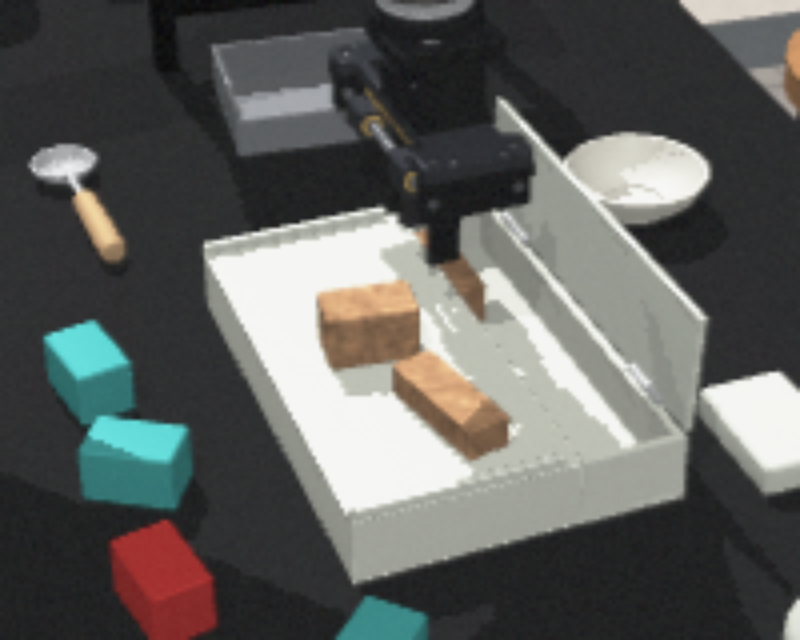

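Call:
send_rows --pt "0.5 0 -1 0 0 0 0" --pt "0.5 0 -1 0 0 0 0" --pt "0.5 -1 -0.8 0 0 0 0" --pt "0.5 -1 0 0 0 0 0" --pt "0.5 -1 0 0 0 0 0" --pt "0.5 -1 0 0 0 0 0" --pt "0.5 -1 0 0 0 0 0" --pt "0.5 -1 0 0 0 0 0" --pt "0.5 -1 0 0 0 0 0" --pt "0 -0.15 0 0 0 0 0" --pt "0 0 0 0 0 0 0"

```text
time_s: 7.7
position: [0.4818, -0.1928, 0.1251]
tcp_rot: [[-0.996, -0.086, 0.0], [-0.086, 0.996, 0.0], [-0.0, 0.0, -1.0]]
force: [-0.9, 0.1, 1.1]
opening: 0.499
```

```bash
python3 - <<'E'
from h import *
delta([*t2w(-.075,-.0826),.053])
view("wrist","w3")
view("side","s3",(220,200,420,360),4)
E
```

```text
pos [ 0.4818 -0.1928  0.1251] t 7.7 tray [-0.0769 -0.0817] units [-0.08 -0.04  2.88] F [-0.9  0.1  1.1]
[ -34.   30.  103.    0.   47. -129.] [[-0.996, -0.086, 0.0], [-0.086, 0.996, 0.0], [-0.0, 0.0, -1.0]] 0.49940000269262375
```

View pics/s3.png

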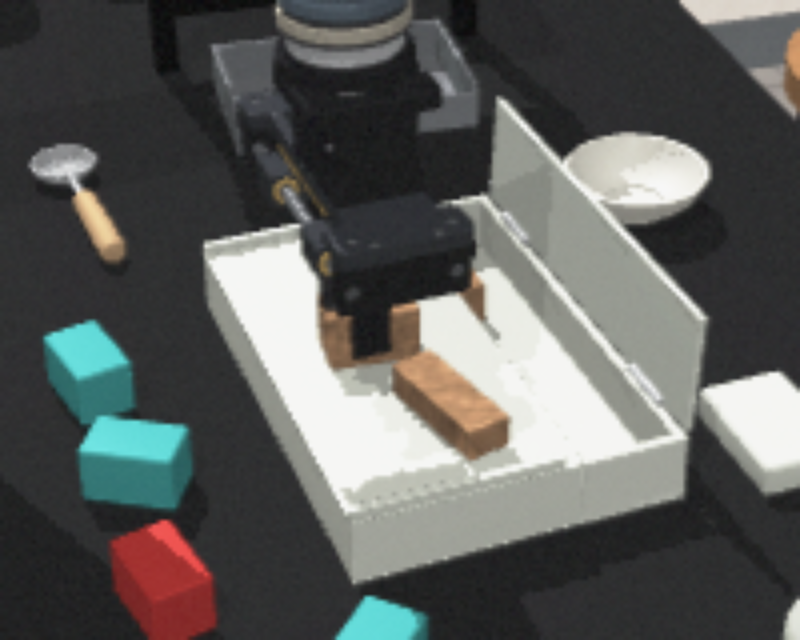

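Bar one sits in the trough (475,295); the second bar (450,400) is undisturbed and the fingers hover behind it. Descend and push.

Call:
send_rows --pt "0 0 1 0 0 0 0" --pt "0 0 1 0 0 0 0" --pt "0 0 0.85 0 0 0 0" --pt "-0.4 0 0 0 0 0 0" --pt "-0.4 0 0 0 0 0 0" --pt "-0.4 0 0 0 0 0 0" --pt "-0.4 0 0 0 0 0 0" --pt "-0.4 0 0 0 0 0 0" --pt "-0.4 0 0 0 0 0 0" --pt "-0.4 0 0 0 0 0 0" --pt "-0.4 0 0 0 0 0 0" --pt "-0.4 0 0 0 0 0 0"

```text
time_s: 9.3
position: [0.5718, -0.185, 0.0538]
tcp_rot: [[-0.996, -0.087, -0.0], [-0.087, 0.996, 0.0], [0.0, 0.0, -1.0]]
force: [-1.5, -0.4, 0.4]
opening: 0.501
```

Call:
send_rows --pt "-0.4 0 0 0 0 0 0" --pt "-0.5 0 0 0 0 0 0" --pt "-0.1 0 0 0 0 0 0" --pt "0 0 0 0 0 0 0"

```text
time_s: 9.8
position: [0.5961, -0.1828, 0.0537]
tcp_rot: [[-0.996, -0.087, -0.0], [-0.087, 0.996, 0.0], [0.0, 0.0, -1.0]]
force: [-0.7, -0.3, 0.5]
opening: 0.498
```

```bash
python3 - <<'E'
from h import *
delta([*t2w(.037,-.0826),.053])
view("side","s4",(220,200,420,360),4)
E
```

```text
pos [ 0.5961 -0.1828  0.0537] t 9.8 tray [ 0.0379 -0.082 ] units [ 0.03 -0.02  0.03] F [-0.7 -0.3  0.5]
[ -27.   43.   89.   -0.   48. -122.] [[-0.996, -0.087, -0.0], [-0.087, 0.996, 0.0], [0.0, 0.0, -1.0]] 0.49804653872334975
```

View pics/s4.png

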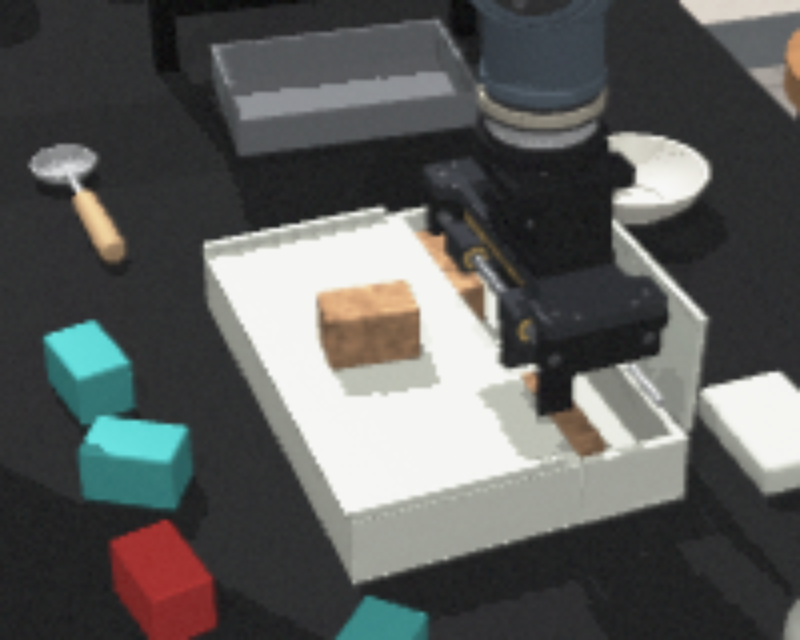

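Call:
send_rows --pt "0.2 0 -1 0 0 0 1" --pt "0 0 -1 0 0 0 1" --pt "0 0 -1 0 0 0 1" --pt "0 0.5 -1 0 0 0 1" --pt "0 0.7 -1 0 0 0 1" --pt "-0.7 0.7 -0.2 0 0 0 1" --pt "-1 0.7 0 0 0 0 1" --pt "-1 0.7 0 0 0 0 1" --pt "-1 0 0 0 0 0 1" --pt "-1 0 0 0 0 0 1" --pt "0 0 0 0 0 0 1"

```text
time_s: 11.22
position: [0.7017, -0.0908, 0.1834]
tcp_rot: [[-0.996, -0.088, 0.0], [-0.088, 0.996, -0.0], [-0.0, -0.0, -1.0]]
force: [-0.8, 0.0, 0.3]
opening: 0.002
```

```bash
python3 - <<'E'
from h import *
delta([*t2w(.15,0),.093])
c,P,ok=view("side","s5",(220,200,420,360),4)
hsv=cv2.cvtColor(c["img"],cv2.COLOR_RGB2HSV)
T=w2t(P.reshape(-1,3)).reshape(480,640,2)
br=(hsv[...,0]>5)&(hsv[...,0]<22)&(hsv[...,1]>70)&(hsv[...,2]>60)&ok&(T[...,0]>.03)&(T[...,0]<.11)&(abs(T[...,1])<.16)
for sg in (1,-1):
    q=br&(T[...,1]*sg>0); print(q.sum(),np.percentile(T[q],[2,98],axis=0).round(3),np.percentile(P[q][:,2],[2,50,98]).round(3))
w=(hsv[...,1]<60)&ok&(P[...,2]>.055)&(P[...,2]<.135)&(T[...,0]>.08)&(T[...,0]<.14)&(T[...,1]<-.05)&(T[...,1]>-.155)
p=np.c_[T[w][:,0],P[w][:,2]]
print(len(p),np.polyfit(p[:,1],p[:,0],1),p[:,1].max())
view("scene","c5",(200,180,420,345),3.6)
E
```

```text
pos [ 0.7017 -0.0908  0.1834] t 11.22 tray [ 0.1513 -0.    ] units [0.05 0.   3.62] F [-0.8  0.   0.3]
[ -16.   39.   71.   -0.   70. -111.] [[-0.996, -0.088, 0.0], [-0.088, 0.996, -0.0], [-0.0, -0.0, -1.0]] 0.002188657994210641
133 [[0.044 0.056]
 [0.063 0.139]] [0.016 0.035 0.039]
167 [[ 0.044 -0.129]
 [ 0.063 -0.049]] [0.031 0.036 0.039]
593 [0.06733993 0.10322366] 0.12670917864590792
```

View pics/s5.png

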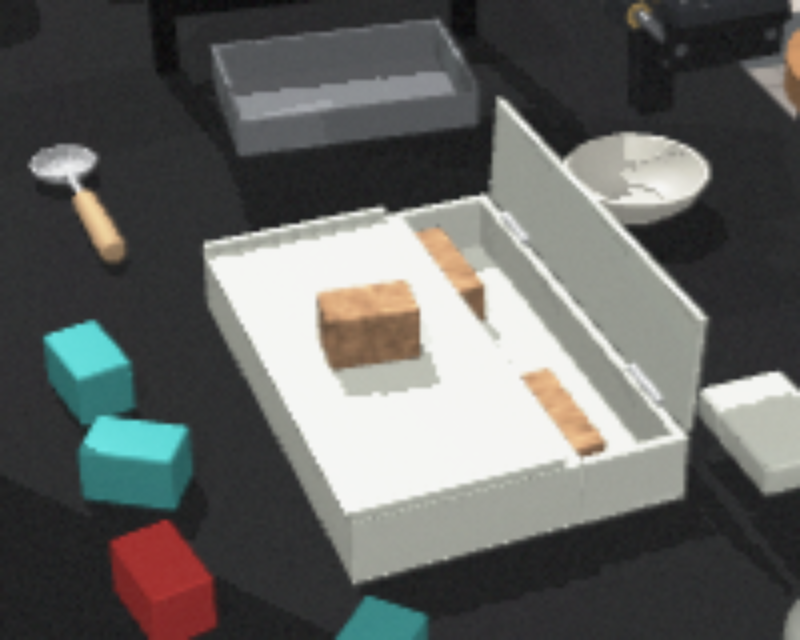

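View pics/c5.png

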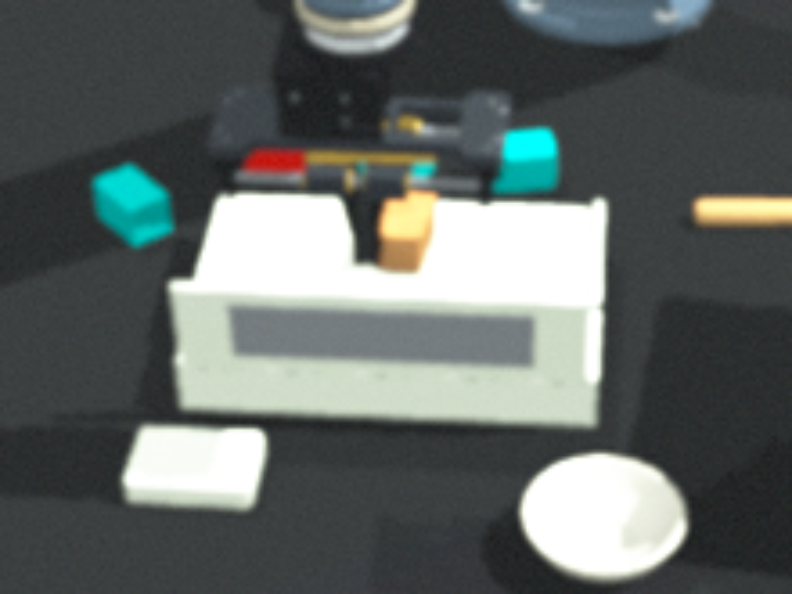

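Both bars lie in the trough (s5 at 455,270 and 565,410; tops at z≈0.037, below the lid). Now behind the lid, which leans back slightly (top outer face ≈ tray x 0.118).

Call:
send_rows --pt "0 0 0.9 0 0 0 1" --pt "0 0 0.9 0 0 0 1" --pt "0 0 0.9 0 0 0 1" --pt "0 0 0.75 0 0 0 1" --pt "0.4 0 0 0 0 0 1" --pt "0.4 0 0 0 0 0 1" --pt "0.35 0 0 0 0 0 1" --pt "0.35 0 0 0 0 0 1"

```text
time_s: 12.32
position: [0.6642, -0.0944, 0.099]
tcp_rot: [[-0.996, -0.087, 0.003], [-0.087, 0.996, -0.001], [-0.003, -0.001, -1.0]]
force: [1.6, -0.1, 1.5]
opening: 0.006
```

```bash
python3 - <<'E'
from h import *
delta([*t2w(.0947,0),.096])
view("side","s6",(220,200,420,360),4)
E
```

```text
pos [ 0.6642 -0.0944  0.099 ] t 12.32 tray [ 0.1136 -0.0002] units [0.76 0.01 0.12] F [ 1.6 -0.1  1.5]
[ -18.   42.   81.    0.   57. -113.] [[-0.996, -0.087, 0.003], [-0.087, 0.996, -0.001], [-0.003, -0.001, -1.0]] 0.005635165961254708
```

View pics/s6.png

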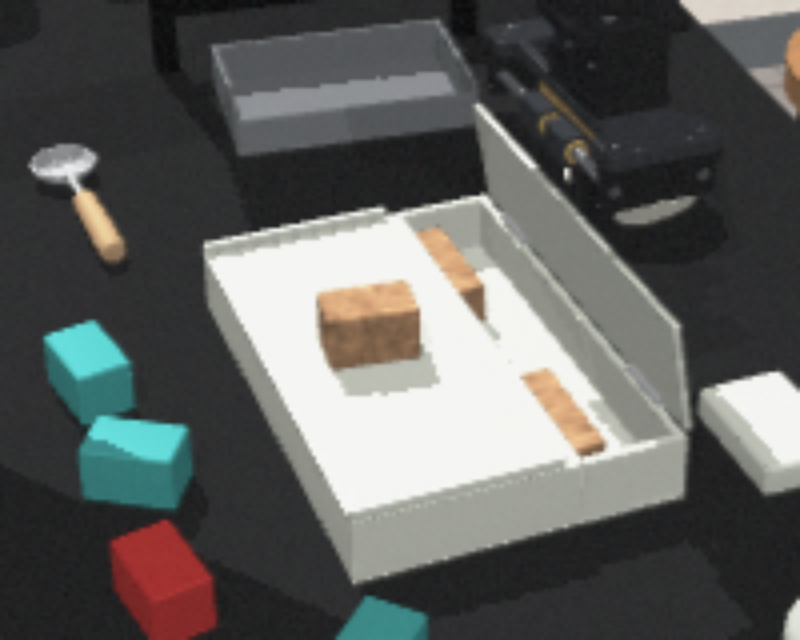

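Lid is moving (leans inward, force ~1.6 N). Follow the arc down.

Call:
send_rows --pt "0.4 0 0.05 0 0 0 1" --pt "0.4 0 0.1 0 0 0 1" --pt "0.32 0 0.2 0 0 0 1" --pt "0.32 0 0.25 0 0 0 1" --pt "0.22 0 0.3 0 0 0 1" --pt "0.22 0 0.32 0 0 0 1" --pt "0.1 0 0.3 0 0 0 1" --pt "0.1 0 0.2 0 0 0 1" --pt "0 0 0.15 0 0 0 1" --pt "0 0 0 0 0 0 1"

```text
time_s: 13.62
position: [0.6112, -0.0986, 0.0515]
tcp_rot: [[-0.996, -0.088, -0.002], [-0.088, 0.996, 0.0], [0.002, 0.0, -1.0]]
force: [-1.7, 0.2, 5.7]
opening: 0.009
```

```bash
python3 - <<'E'
from h import *
delta([*t2w(.062,0),.051])
view("side","s7",(220,200,420,360),4)
E
```

```text
pos [ 0.6112 -0.0986  0.0515] t 13.62 tray [0.0605 0.0004] units [-0.06 -0.02  0.02] F [-1.7  0.2  5.7]
[ -19.   43.   90.   -0.   47. -114.] [[-0.996, -0.088, -0.002], [-0.088, 0.996, 0.0], [0.002, 0.0, -1.0]] 0.008822145460343442
```

View pics/s7.png

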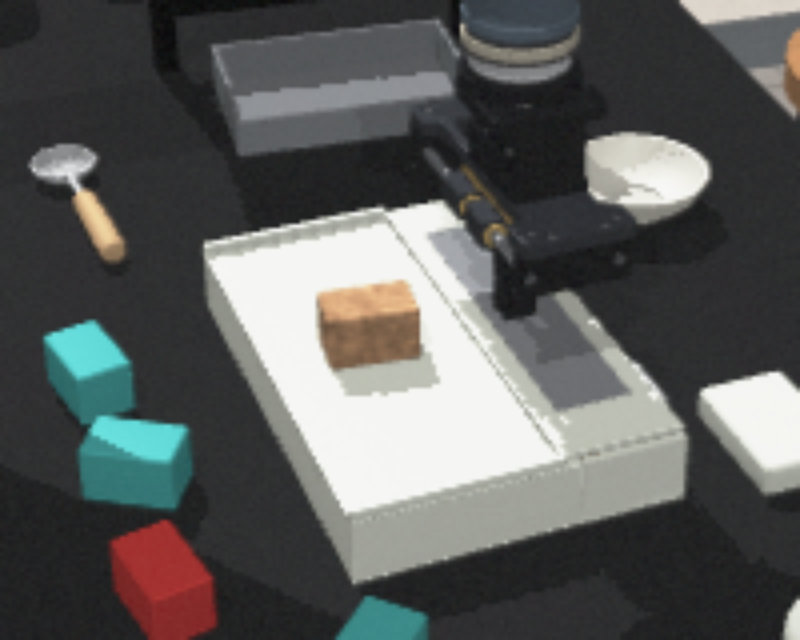

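Call:
send_rows --pt "0 0 0.12 0 0 0 1" --pt "0 0 0 0 0 0 1" --pt "0 0 -0.7 0 0 0 1" --pt "0 0 -1 0 0 0 0" --pt "0.5 0 -1 0 0 1 -1" --pt "1 0 -1 0 0 1 -1" --pt "0 0 -1 0 0 1 -1" --pt "0 0 -1 0 0 1 -1" --pt "0 0 0 0 0 1 -1" --pt "0 0 0 0 0 1 -1" --pt "0 0 0 0 0 1 -1" --pt "0 0 0 0 0 1 -1"

```text
time_s: 15.18
position: [0.5745, -0.0975, 0.1904]
tcp_rot: [[-0.253, 0.967, 0.0], [0.967, 0.253, 0.0], [0.0, 0.0, -1.0]]
force: [-0.5, -0.0, -0.2]
opening: 0.94
```

```bash
python3 - <<'E'
from h import *
s=status.read_state(); print(s["position"],s["force"],s["joint_positions"].round())
for n in ("side","scene"):
    c,P,ok=get(n); T=w2t(P.reshape(-1,3)).reshape(480,640,2)
    cv2.imwrite(f"pics/{n}8.png",c["img"][:,:,::-1])
    # lid plane
    w=ok&(T[...,0]>.035)&(T[...,0]<.1)&(abs(T[...,1])<.14)&(P[...,2]>.02)&(P[...,2]<.12)
    p=np.c_[T[w],P[w][:,2]]; b=np.linalg.lstsq(np.c_[p[:,:2],np.ones(len(p))],p[:,2],rcond=None)[0]; print(n,"lid",len(p),b.round(4),np.percentile(p[:,2],[5,50,95]).round(4))
    # shelf top & tub rims
    reg=ok&(P[...,0]>.35)&(P[...,0]<.85)&(P[...,1]>.15)&(P[...,1]<.6)
    for lo,hi,l in ((.213,.223,"shelf"),(.026,.034,"front"),(.036,.042,"tubrim"),(.002,.007,"floor")):
        m=reg&(P[...,2]>lo)&(P[...,2]<hi)
        if l=="floor": m&=(c["img"].mean(2)>60)
        print(n,l,m.sum(),rect(P[m]))
    br=cv2.cvtColor(c["img"],cv2.COLOR_RGB2HSV); m=ok&(br[...,0]>5)&(br[...,0]<22)&(br[...,1]>70)&(abs(P[...,2]-.083)<.005)&(abs(T[...,1])<.06)&(T[...,0]<.03)
    print("extra",m.sum(),rect(P[m]))
E
```

```text
[ 0.5745243  -0.09751562  0.19044921] [-0.50411671 -0.00842935 -0.20199924] [-21.  29.  90.   0.  61. -35.]
side lid 1521 [-0.0028  0.0008  0.0516] [0.049  0.0514 0.0537]
side shelf 885 [551.1 351.1 168.3 198.7  88.5]
side front 186 [601.  399.3 276.5 349.8  13.5]
side tubrim 81 [576.  409.  238.2 337.7   3.7]
side floor 480 [591.2 298.6 483.5 323.5   4.5]
extra 205 [ 509.7 -106.6   58.7   39.7    0. ]
scene lid 1650 [-0.0525  0.0027  0.056 ] [0.0487 0.0529 0.0566]
scene shelf 3290 [597.  352.1 160.6 301.2  88.2]
scene front 310 [642.2 419.9 410.3 205.   72.3]
scene tubrim 232 [641.4 422.6 400.9 202.7  73.5]
scene floor 1442 [594.  381.2 493.1 430.2   1.5]
extra 59 [ 5.154e+02 -1.038e+02  6.490e+01  3.900e+01  2.000e-01]
```

View pics/side8.png

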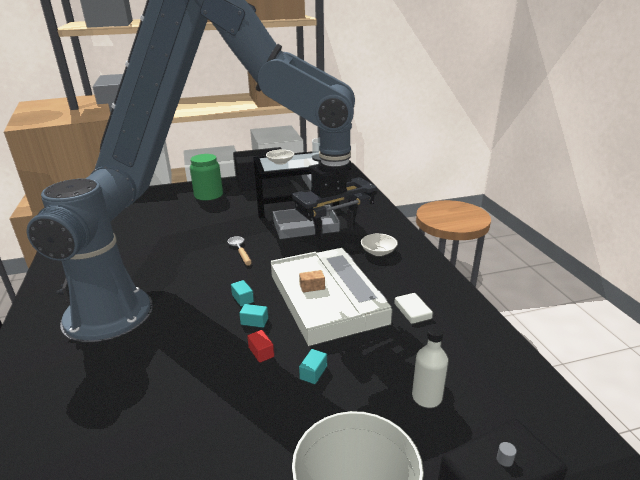

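View pics/scene8.png

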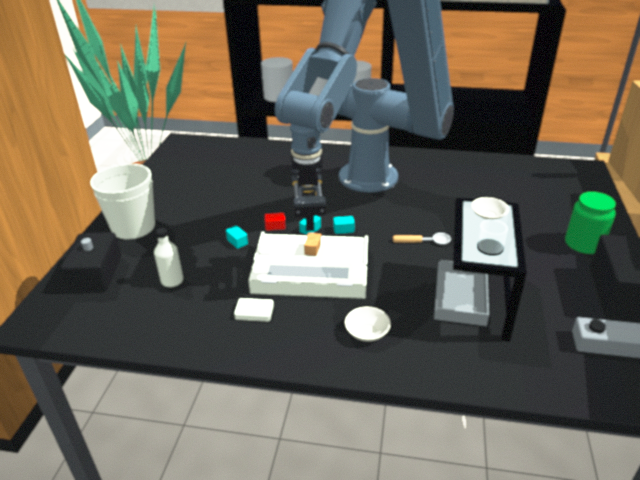

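Lid is flat at z≈0.051, i.e. shut. Candidates for "extra": brown on deck (side 312,281), turquoise (242,292),(253,316),(314,366), red (261,346); only the brown one on the deck fits. Turning the hand to jaw-along-block and tilting 45° for the shelf.

Call:
send_rows --pt "0 0 -0.5 0 0 0.85 -0.7" --pt "0 0 0 0 0 0.85 -0.7" --pt "0 0 0 0 0.9 0 -0.7" --pt "0 0 0 0 0.9 0 -0.7" --pt "0 0 0 0 0.9 0 -0.7" --pt "0 0 0 0 0.9 0 -0.7" --pt "0 0 0 0 0.9 0 -0.7" --pt "0 0 0 0 0 0 -0.7"

```text
time_s: 16.27
position: [0.574, -0.0996, 0.2006]
tcp_rot: [[0.027, 0.999, 0.025], [0.706, -0.036, 0.707], [0.707, -0.002, -0.707]]
force: [0.1, 0.6, 0.9]
opening: 0.852
```

```bash
cat >> h.py <<'E'
def tilt(th,yaw=-2):
    a=np.radians(yaw);t=np.radians(th); y=np.array([np.cos(a),np.sin(a),0]); f=np.array([-np.sin(a),np.cos(a),0])
    z=f*np.sin(t)-np.cos(t)*np.array([0,0,1]); return np.c_[np.cross(y,z),y,z]
E
python3 - <<'E'
from h import *
R=tilt(45); G=np.array([.512,-.105,.069]); 
delta(G+R[:,2]*.019-R[:,2]*.08,R)
c,P,ok=view("wrist","w9",(0,0,640,480),1)
hsv=cv2.cvtColor(c["img"],cv2.COLOR_RGB2HSV)
m=ok&(hsv[...,0]>5)&(hsv[...,0]<22)&(hsv[...,1]>70)&(abs(P[...,2]-.083)<.003)
print(m.sum(),rect(P[m]) if m.sum()>20 else '')
E
```

```text
pos [ 0.574  -0.0996  0.2006] t 16.27 tray [0.0234 0.0028] units [-3.94 -2.46  1.07] F [0.1 0.6 0.9]
[-39.  40.  84.  34.  88. -48.] [[0.027, 0.999, 0.025], [0.706, -0.036, 0.707], [0.707, -0.002, -0.707]] 0.8517151497319295
rot/10 [ 0.   -0.   -0.01]
1827 [ 516.7 -114.3   20.4   52.2   87.8]
```

View pics/w9.png

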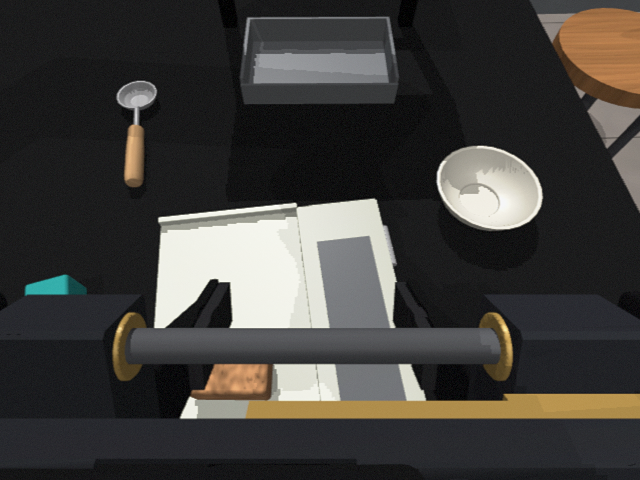

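Call:
send_rows --pt "-0.8 -0.8 0 0 0 0 -0.7" --pt "-0.8 -0.8 0 0 0 0 -0.7" --pt "-0.8 -0.8 0 0 0 0 -0.7" --pt "-0.8 0 0.5 0 0 0 -0.7" --pt "-0.75 0 0.5 0 0 0 -0.7" --pt "0 0 0 0 0 0 -0.7"

```text
time_s: 17.08
position: [0.5127, -0.1467, 0.1136]
tcp_rot: [[0.025, 0.999, 0.023], [0.705, -0.034, 0.708], [0.708, -0.002, -0.706]]
force: [-0.2, 0.2, -0.1]
opening: 0.849
```

```bash
python3 - <<'E'
from h import *
R=tilt(45); G=np.array([.5125,-.105,.069]); 
delta(G+R[:,2]*.019,R)
view("wrist","w10")
view("side","s10",(240,160,420,330),3.5)
E
```

```text
pos [ 0.5127 -0.1467  0.1136] t 17.07 tray [-0.042  -0.0385] units [-0.09 -0.06  3.2 ] F [-0.2  0.2 -0.1]
[-46.  45.  90.  31.  81. -59.] [[0.025, 0.999, 0.023], [0.705, -0.034, 0.708], [0.708, -0.002, -0.706]] 0.8488852261731692
rot/10 [-0.01 -0.01 -0.  ]
```

View pics/w10.png

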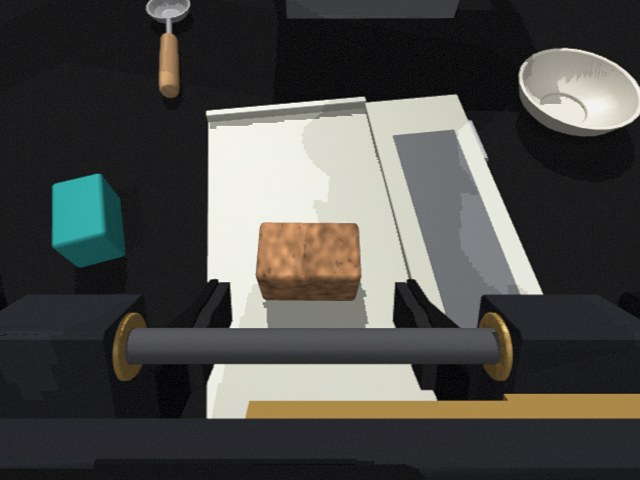

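View pics/s10.png

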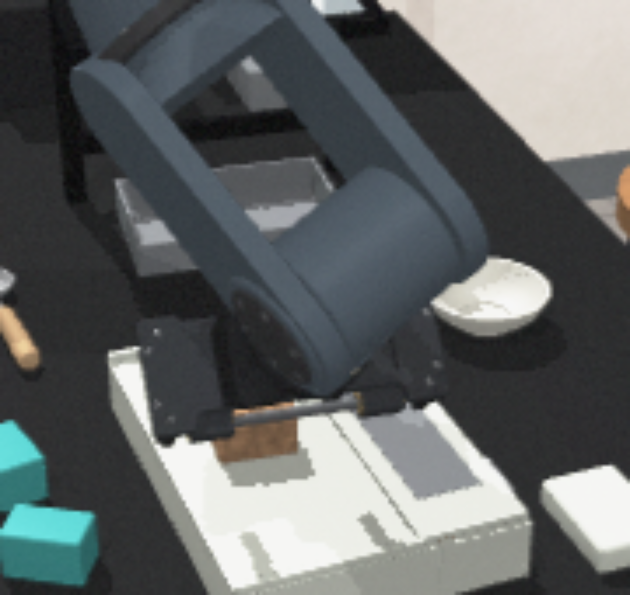

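Brown block (w10 cols 257–360) sits centred between the fingers and aligned. Advance and close.

Call:
send_rows --pt "0 -0.05 0.6 0 0 0 -0.7" --pt "0 0 0.6 0 0 0 -0.7" --pt "0 0 0.6 0 0 0 -0.7" --pt "0 0 0.6 0 0 0 -0.7" --pt "0 0 0.5 0 0 0 -0.7" --pt "0 0 0.3 0 0 0 -0.7" --pt "0 0 0 0 0 0 1" --pt "0 0 0 0 0 0 1" --pt "0 0 0 0 0 0 1" --pt "0 0 0 0 0 0 1"

```text
time_s: 18.42
position: [0.5136, -0.0916, 0.0589]
tcp_rot: [[0.025, 0.999, 0.025], [0.707, -0.035, 0.706], [0.707, 0.001, -0.708]]
force: [0.5, -0.1, -0.7]
opening: 0.684
```

```bash
python3 - <<'E'
from h import *
R=tilt(45); G=np.array([.5125,-.105,.069]); 
delta(G+R[:,2]*.019,R)
view("wrist","w11")
E
```

```text
pos [ 0.5136 -0.0916  0.0589] t 18.43 tray [-0.036   0.0163] units [-0.09 -0.03  0.09] F [ 0.5 -0.1 -0.7]
[-42.  49.  95.  35.  72. -62.] [[0.025, 0.999, 0.025], [0.707, -0.035, 0.706], [0.707, 0.001, -0.708]] 0.683642847433422
rot/10 [0. 0. 0.]
```

View pics/w11.png

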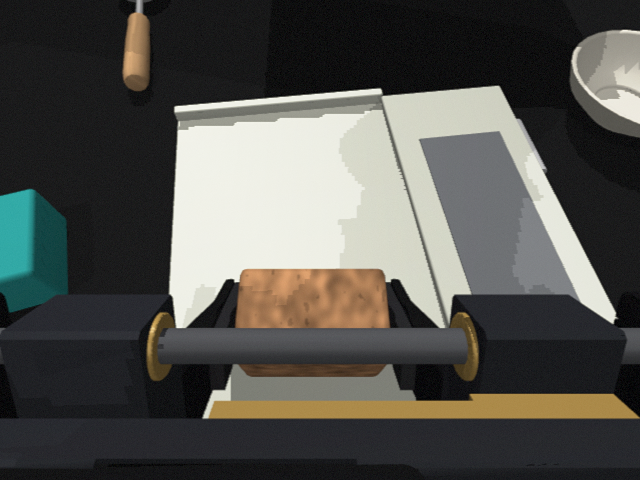

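Gripped (opening 59.5 mm ≈ block's 60 mm). Lift and carry toward the tub front.

Call:
send_rows --pt "0.4 0 -0.4 0 0 0 1" --pt "0.4 0 -0.4 0 0 0 1" --pt "0.4 0 -0.4 0 0 0 1" --pt "0.7 0.3 0.7 0 0 0 1" --pt "0.7 0.3 0.7 0 0 0 1" --pt "0.7 0.3 0.7 0 0 0 1" --pt "0.7 0.3 0.7 0 0 0 1" --pt "0.7 0.3 0.7 0 0 0 1" --pt "0.7 0.3 0.7 0 0 0 1" --pt "0.7 0.3 0.7 0 0 0 1" --pt "0.7 0.3 0.7 0 0 0 1" --pt "0.7 0.3 0.7 0 0 0 1"

```text
time_s: 19.98
position: [0.589, 0.1301, 0.1022]
tcp_rot: [[0.024, 0.999, 0.025], [0.707, -0.035, 0.707], [0.707, 0.001, -0.707]]
force: [-0.4, -1.4, -0.1]
opening: 0.687
```

```bash
python3 - <<'E'
from h import *
R=tilt(45); G=np.array([.5948,.282,.085]); 
delta(G+R[:,2]*.019,R)
c,P,ok=view("wrist","w12")
# tub front rim
m=ok&(abs(P[...,2]-.030)<.002)&(abs(P[...,1]-.25)<.03)&(abs(P[...,0]-.59)<.13); print("front rim",m.sum(),np.percentile(P[m],[3,97],axis=0).round(4) if m.sum() else '')
r=np.polyfit(P[m][:,0],P[m][:,1],1); print(r, np.polyval(r,.595))
m=ok&(abs(P[...,2]-.038)<.002)&(P[...,1]>.24)&(P[...,1]<.4)&(abs(P[...,0]-.59)<.13); print(m.sum(),np.percentile(P[m],[1,99],axis=0).round(4))
view("side","s12",(200,120,400,290),3.5)
E
```

```text
pos [0.589  0.1301 0.1022] t 19.98 tray [0.0591 0.2302] units [3.81 0.02 5.55] F [-0.4 -1.4 -0.1]
[-19.  45.  95.  48.  66. -48.] [[0.024, 0.999, 0.025], [0.707, -0.035, 0.707], [0.707, 0.001, -0.707]] 0.6865076439457901
rot/10 [ 0. -0.  0.]
front rim 1623 [[0.5005 0.2434 0.0282]
 [0.6931 0.2675 0.0311]]
[-0.02391171  0.26316604] 0.2489385711190166
2299 [[0.4974 0.2492 0.0361]
 [0.699  0.3784 0.0388]]
```

View pics/w12.png

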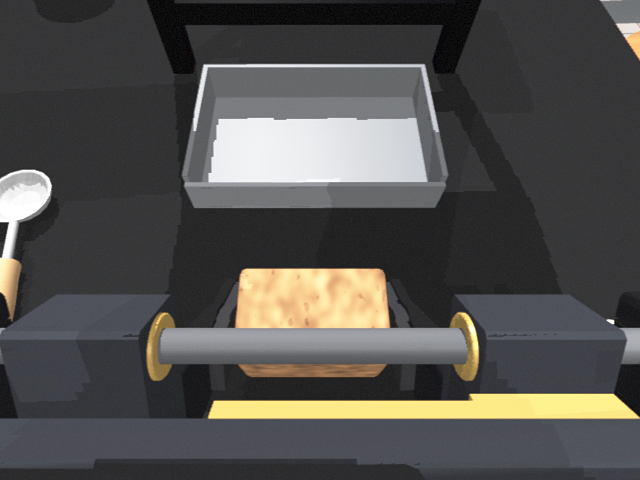

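View pics/s12.png

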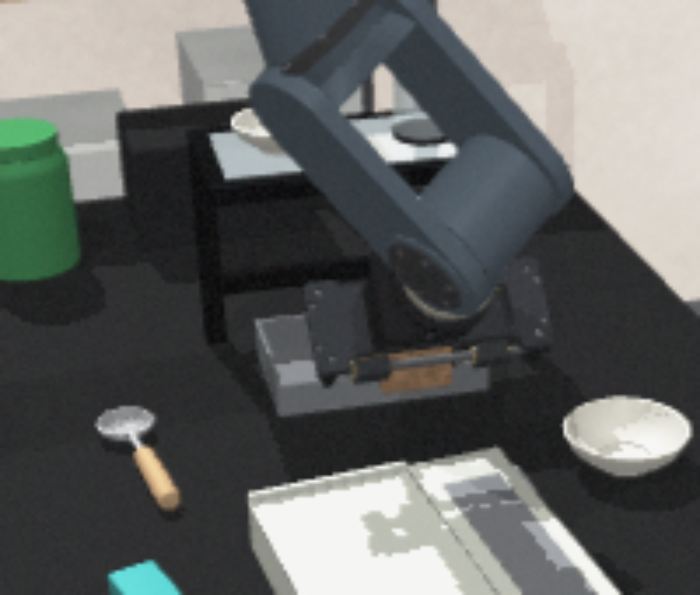

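```bash
python3 - <<'E'
from h import *
Q=[]
for n in ("side","scene"):
    c,P,ok=get(n); Q.append(P[ok])
    cv2.imwrite(f"pics/{n}13.png",c["img"][:,:,::-1])
Q=np.vstack(Q)
for zlo in np.arange(.08,.6,.04):
    m=(Q[:,2]>zlo)&(Q[:,2]<zlo+.04)&(Q[:,0]>.4)&(Q[:,0]<.78)&(Q[:,1]<.262)&(Q[:,1]>-.3)
    if m.sum()>5: print(zlo.round(2),m.sum(),"maxy",np.sort(Q[m][:,1])[-4].round(3),"x",Q[m][Q[m][:,1].argmax()].round(3))
E
```

```text
0.08 238 maxy 0.137 x [0.55  0.139 0.111]
0.12 938 maxy 0.136 x [0.571 0.137 0.121]
0.16 1874 maxy 0.106 x [0.507 0.108 0.18 ]
0.2 1018 maxy 0.088 x [0.501 0.091 0.202]
0.24 783 maxy 0.043 x [0.547 0.044 0.246]
0.28 1092 maxy 0.001 x [0.582 0.003 0.281]
0.32 2168 maxy -0.021 x [ 0.581 -0.02   0.358]
0.36 1945 maxy -0.011 x [ 0.554 -0.009  0.399]
0.4 1782 maxy -0.001 x [ 0.532 -0.     0.436]
0.44 1785 maxy -0.002 x [ 0.529 -0.001  0.447]
0.48 1403 maxy 0.003 x [0.463 0.004 0.516]
0.52 1673 maxy 0.136 x [0.402 0.137 0.552]
0.56 2303 maxy 0.139 x [0.401 0.141 0.564]
```

View pics/scene13.png

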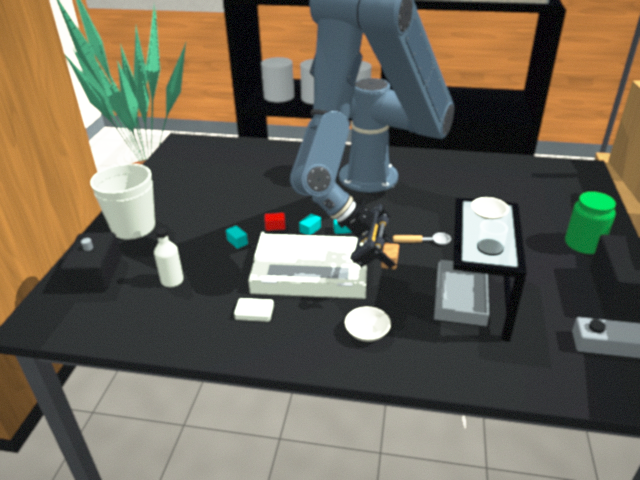

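Call:
send_rows --pt "0.48 0 0.7 0 0 0 1" --pt "0.48 0 0.7 0 0 0 1" --pt "0.48 0 0.7 0 0 0 1" --pt "0.48 0 0.7 0 0 0 1" --pt "0.48 0 0.7 0 0 0 1" --pt "0.48 0 0.7 0 0 0 1" --pt "0.48 0 0.7 0 0 0 1" --pt "0.45 0 0.65 0 0 0 1" --pt "0 0 0 0 0 0 1"

```text
time_s: 21.3
position: [0.5935, 0.2963, 0.07]
tcp_rot: [[0.023, 0.999, 0.022], [0.707, -0.032, 0.707], [0.707, -0.001, -0.707]]
force: [-0.5, 0.0, -0.1]
opening: 0.688
```

```bash
python3 - <<'E'
from h import *
R=tilt(45); G=np.array([.5955,.282,.034]); 
delta(G+R[:,2]*.019,R)
view("wrist","w14")
view("side","s14",(200,120,400,290),3.5)
view("scene","c14",(340,180,540,350),3.5)
E
```

```text
pos [0.5935 0.2963 0.07  ] t 21.3 tray [0.0787 0.3953] units [-1.42  0.1   1.38] F [-0.5  0.  -0.1]
[ -3.  48.  95.  58.  56. -44.] [[0.023, 0.999, 0.022], [0.707, -0.032, 0.707], [0.707, -0.001, -0.707]] 0.688117371128599
rot/10 [-0.01 -0.    0.01]
```

View pics/c14.png

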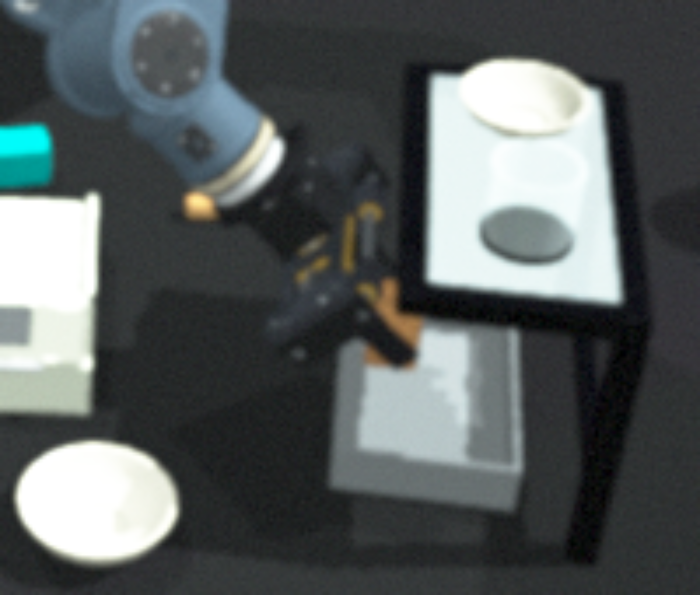

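View pics/w14.png

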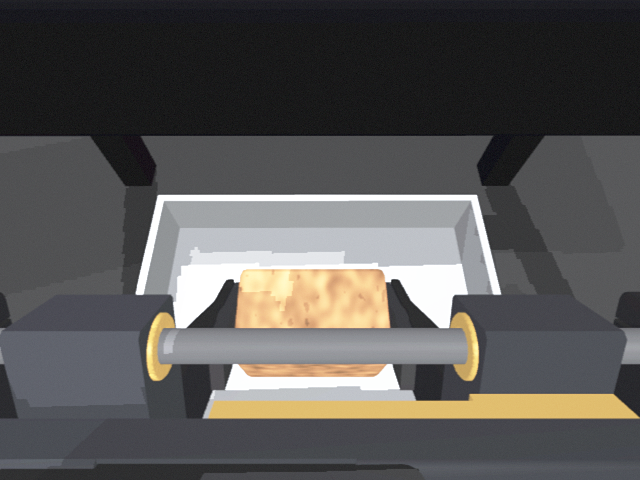

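Block is over the tub, clear of the shelf (c14 at 395,335; front edge col ~410). Lower, then release to just past half-open.

Call:
send_rows --pt "-0.3 0 0.3 0 0 0 1" --pt "-0.3 0 0.3 0 0 0 1" --pt "-0.3 0 0.3 0 0 0 1" --pt "-0.3 0 0.3 0 0 0 1" --pt "-0.2 0 0.2 0 0 0 1" --pt "-0.05 0 0.05 0 0 0 1" --pt "0 0 0 0 0 0 1"

```text
time_s: 22.32
position: [0.5944, 0.2946, 0.0191]
tcp_rot: [[0.025, 0.999, 0.025], [0.707, -0.035, 0.707], [0.707, -0.0, -0.707]]
force: [0.2, 0.1, -0.0]
opening: 0.688
```

Call:
send_rows --pt "0 0 0 0 0 0 -0.7" --pt "0 0 0 0 0 0 -0.7" --pt "0 0 0 0 0 0 -0.7" --pt "0 0 0 0 0 0 -0.7"

```text
time_s: 22.82
position: [0.5945, 0.2946, 0.0193]
tcp_rot: [[0.024, 0.999, 0.025], [0.707, -0.035, 0.707], [0.707, 0.0, -0.707]]
force: [1.0, -0.1, 0.7]
opening: 0.847
```

```bash
python3 - <<'E'
from h import *
R=tilt(45); G=np.array([.5955,.282,.034]); 
delta(G+R[:,2]*.019,R)
view("wrist","w15")
E
```

```text
pos [0.5945 0.2946 0.0193] t 22.82 tray [0.0795 0.3935] units [ 0.06  0.06 -0.01] F [ 1.  -0.1  0.7]
[ -3.  53.  95.  61.  54. -49.] [[0.024, 0.999, 0.025], [0.707, -0.035, 0.707], [0.707, 0.0, -0.707]] 0.8465250391788657
rot/10 [ 0. -0.  0.]
```

View pics/w15.png

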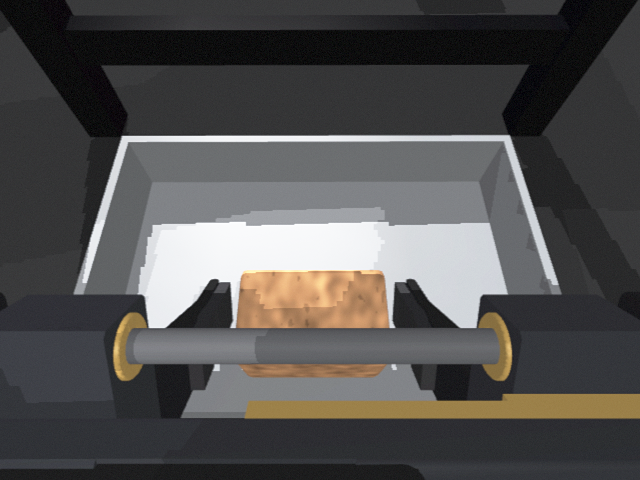

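Released and flat. Back out along the tool axis.

Call:
send_rows --pt "0 0 -0.5 0 0 0 -0.7" --pt "0 0 -0.8 0 0 0 -0.7" --pt "0 0 -1 0 0 0 -0.7" --pt "0 0 -1 0 0 0 -0.7" --pt "-0.3 0 -1 0 0 0 -0.7" --pt "-0.5 0 -1 0 0 0 -0.7" --pt "-0.5 0 -1 0 0 0 -0.7" --pt "0 0 -1 0 0 0 -0.7" --pt "0 0 0 0 0 0 -0.7" --pt "0 0 0 0 0 0 -0.7"

```text
time_s: 24.12
position: [0.5888, 0.1425, 0.1255]
tcp_rot: [[0.025, 0.999, 0.025], [0.707, -0.035, 0.707], [0.707, 0.0, -0.707]]
force: [-1.1, 0.2, 0.2]
opening: 0.849
```

```bash
python3 - <<'E'
from h import *
s=status.read_state(); print(s["time_s"],s["position"],s["force"].round(1),np.abs(s["qvel"]).max())
for n in ("wrist","side","scene"):
    c,P,ok=get(n); cv2.imwrite(f"pics/{n}16.png",c["img"][:,:,::-1])
    hsv=cv2.cvtColor(c["img"],cv2.COLOR_RGB2HSV)
    m=ok&(hsv[...,0]>5)&(hsv[...,0]<22)&(hsv[...,1]>70)&(P[...,2]<.06)&(P[...,1]>.245)&(P[...,1]<.38)&(abs(P[...,0]-.595)<.1)
    if m.sum()>20: print(n,m.sum(),rect(P[m]),np.percentile(P[m][:,2],[2,50,98]).round(3))
    T=w2t(P.reshape(-1,3)).reshape(480,640,2)
    w=ok&(T[...,0]>.035)&(T[...,0]<.1)&(abs(T[...,1])<.14)&(P[...,2]>.02)&(P[...,2]<.12)
    if w.sum()>100: print(n,"lid z",np.percentile(P[w][:,2],[5,50,95]).round(4))
    for nm in ("dish","guard","waterbowl","scoop","thermometer","spray"):
        r=models.masks_of(n,nm)
        if r and n!="wrist": print(nm,round(r[0]["confidence"],2),np.round(r[0]["extent"]))
E
```

```text
24.125 [0.5888488  0.14246244 0.12547534] [-1.1  0.2  0.2] 0.9786878098153381
wrist 3957 [594.8 279.7  38.1  59.   88.3] [0.013 0.041 0.043]
side 137 [592.1 269.4  59.8  37.1   9.1] [0.024 0.037 0.045]
side lid z [0.0491 0.0514 0.0536]
dish 0.61 [267. 150. 284. 164.]
guard 0.52 [312. 140. 326. 163.]
waterbowl 0.66 [360. 236. 398. 256.]
scoop 0.65 [229. 235. 253. 265.]
thermometer 0.61 [394. 298. 430. 326.]
spray 0.83 [413. 327. 447. 407.]
scene 335 [587.8 280.8  35.7  80.   88.3] [0.009 0.041 0.047]
scene lid z [0.0485 0.0528 0.0567]
dish 0.61 [471. 196. 511. 220.]
guard 0.97 [478. 222. 508. 256.]
waterbowl 0.74 [345. 306. 389. 342.]
scoop 0.84 [403. 231. 451. 245.]
thermometer 0.9 [234. 300. 273. 320.]
spray 0.98 [156. 228. 183. 288.]
```

View pics/wrist16.png

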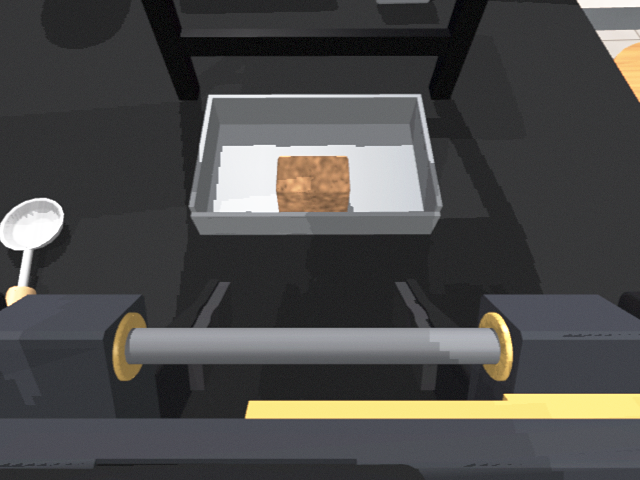

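View pics/scene16.png

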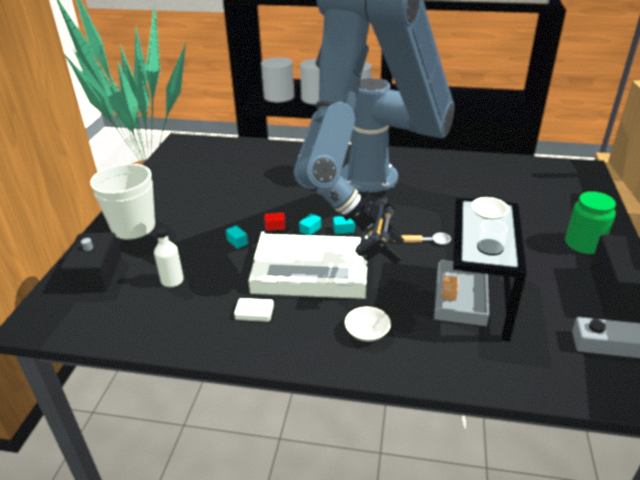

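```bash
python3 - <<'E'
from h import *
for n in ("side","scene"):
    c,P,ok=get(n); T=w2t(P.reshape(-1,3)).reshape(480,640,2)
    for nm,a,b in (("lid",.04,.095),("deck",-.09,.01)):
        for lo in (-.13,-.05,.05):
            w=ok&(T[...,0]>a)&(T[...,0]<b)&(T[...,1]>lo)&(T[...,1]<lo+.08)&(P[...,2]<.065)&(P[...,2]>.03)
            p=T[w][:,0];z=P[w][:,2]
            if len(p)>50: print(n,nm,lo,len(p),np.polyfit(p,z,1).round(4),np.median(z).round(4))
E
```

```text
side lid -0.13 426 [-0.0051  0.0517] 0.0515
side lid -0.05 362 [-0.0088  0.0523] 0.0517
side lid 0.05 300 [0.0036 0.0512] 0.0515
side deck -0.13 855 [0.001  0.0449] 0.0449
side deck -0.05 723 [0.0016 0.0449] 0.0448
side deck 0.05 597 [0.0044 0.045 ] 0.0447
scene lid -0.13 383 [-0.012  0.054] 0.0532
scene lid -0.05 395 [-0.0061  0.0536] 0.0531
scene lid 0.05 397 [-0.0197  0.0543] 0.053
scene deck -0.13 590 [-0.0002  0.0467] 0.0467
scene deck -0.05 606 [-0.007   0.0463] 0.0465
scene deck 0.05 582 [-0.0064  0.0463] 0.0465
```

```bash
python3 -c "
from h import *
print(bot.hand_in())"
```

```text
the job is handed in; nothing more can be done
None
```

The job is done and handed in at about 24 s of the 72 s. I swept both feed bars into the trough with the half-open fingers. I then pushed the lid shut from behind. Last, I gripped the brown extra block at a 45° slant, lowered it into the tub under the shelf front and let go.

What the last checks showed:
- **Bars:** both lay in the trough before the lid closed, each on its narrow side. Their tops were at about z = 0.037 m, well below the deck. I did not see them again after the lid was shut.
- **Lid:** its top measures 6–7 mm above the deck (6 mm expected when shut), with a residual slope of about 0.01 rad from the side camera and up to about 0.02 rad from the scene camera. An earlier rough plane fit from the scene camera gave about 0.05 rad. A cleaner refit, taken against the deck, did not bear that out.
- **Extra block:** it lies flat in the tub at about (0.595, 0.280), with its top at z ≈ 0.042 m. Its centre is about 32 mm in front of the tub's centre and inside the walls.
- **Surroundings:** the dish, guard, bowl, thermometer and spray show at nearly their starting pixel positions. The scoop's outline differed by about 10 pixels on one side in the scene camera, where the gripper hid part of it, but was unchanged in the side view.
- **Robot:** it was clear of everything at hand-in. The highest force I read was about 6 N, while pressing the lid shut.

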